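# Pack a valve kit, heaviest parts lowest

## Robot

A 7-joint arm with a two-finger parallel gripper is mounted at the origin on the work surface. World frame = base frame: x ahead of the robot, y to its left, z up, the work surface at z = 0. Lengths are in m, angles in rad, forces in N, time in s.
With the tool pointing down it reaches from about 0.35 to 0.9 m from the base axis. Payload 8.1 kg.
Tool frame: the origin (TCP) lies at the very end of the fingers, on their centre line; the grasp point (between the pads) lies 19 mm behind it (grasp_offset is the distance from the TCP to the grasp point, in m); z points along the fingers, y is the line along which they close (so a half turn about z gives the same grasp; the last joint's range is limited). The gripper opens to 92 mm and grips with 3 to 60 N. Pads are 19 mm wide; open, the fingers measure 130 mm over their backs; the gripper's body (75 mm by 190 mm) begins 47 mm behind the grasp point.
Start: joints at [-0.103, 0.434, 0.025, 1.573, -0.012, 1.134, -0.075], TCP at [0.625, -0, 0.227] pointing down, gripper open.
Joint ranges: [-2.62, 2.62], [-0.44, 2.09], [-1.27, 1.32], [0.08, 2.57], [-1.32, 4.46], [0.12, 2], [-2.74, 2.74]. Speed limits (rad/s): [2.22, 2.22, 3.01, 3.01, 3.14, 3.14, 3.14].

## Interface

Orientations are given as a rotation vector (axis times angle).
In Python, from cell import observe, get_image, camera_params, sign_off, silhouettes, grasp_offset gives the robot as it stands. The module is installed in compiled form; this text tells all that it offers.
- The arm moves only by the tool jog_arm, never from a script. Its argument "motion" is a list that holds one entry, the list of rows, each a list of 7 numbers: the shift along the tool's x, y, z in m, then the turn, a rotation vector about the tool's x, y, z in rad, then the closure, from -1 (fully open) to 1 (shut), so that 0 is half open. In form: [[[dx, dy, dz, wx, wy, wz, hand], ...]]. A call has 1 to 10 rows; each row is the pose to reach, as a shift and turn from the pose commanded when the call began, along the tool's axes at that moment; what a row does not reach only later rows make up. A row lasts 1/12 s, in which the tool goes at most 41.7 mm and 7.16 degrees, less where a joint would pass 70% of its speed; a pose out of reach is approached as far as the arm can. A call with a gripper value outside its range is refused whole. The fingers move at their own pace and stop on an object; "force" is the grip in N (left out, the last holds). Time passes only in rows, so rows that repeat a pose let the fingers close. It gives the time, the measured TCP pose, the force, the opening and the grip force at its end, in the units of the state.
- observe(): the state, without advancing time (a new reading comes with each control period).
- get_image(name): name is "scene" or "side" or "wrist"; returns the picture (420x560x3 uint8, red, green, blue); there is no depth.
- camera_params(name): a dict with "vertical_fov" (degrees; the focal length in pixels is half the picture's height over the tangent of half this angle, whatever the lens; pixels are square), "cx", "cy" (the principal point, pixels), "dist_coeffs" ([k1, k2, p1, p2, k3] as OpenCV has them; the pictures are not rectified), "T" (4x4, takes a point from camera to world coordinates). Camera axes: x right, y down, z forward; pixel columns grow to the right and rows downward; lengths in m; the calibration is good to about 2 mm. A picture is of the moment at which its call begins: read the wrist's pose just before it. camera_params takes no time and is no camera call; for the wrist camera it gives the pose at the moment of the call.
- sign_off(): hands the job in; it is judged then, once.
Trained networks look in the newest picture that a camera, given by its name, has taken for a name from the list of things; names that differ only in an ending like _2 or _b are one class to them, and where a whole thing is asked for, a point or a joint stands for the part that bears it (a point fixed in the world has none). Each returns a list of dicts, best first, with "p" (0 to 1); they miss things now and then, are a little off and sometimes report something else, mostly with a low value. They report only what shows in the picture. A call takes as long as a camera call. They do not tell look-alikes from the thing itself.
- silhouettes(query, camera): "mask" (420x560 bool, what is visible of it) and "pixel" ([column, row] in pixels, amid what is visible of it).
The state is a dict: "clock": time; "joints": joint angles; "dq": joint speeds; "joint_efforts": joint torques, N m; "position": TCP position; "ee_rot": TCP orientation; "force": force on the tool from outside, world axes, zero at the start; "ft_torque": the same for the moment, N m; "width": opening from 0.0 (shut) to 1.0 (fully open); "gripper_force": force on a finger pad.
Only numpy, scipy, OpenCV 4.12 (cv2) and the standard library are available. Lean on these libraries where they do the work, as an engineer would, in place of code of your own. Each camera call takes 0.05 s, during which the arm holds its last target. There are 200 camera calls.

## Task

Pack the valve kit into the blue box with the weight at the bottom: the two plain iron valve bodies from the sloping rack go flat on the box floor side by side, bore upwards, then the aluminium cover right way up and flat across both of them, and last the black gasket flat on the cover. Set the heavy valve bodies down gently rather than dropping them, and leave the reject with the red cross and everything else where it is.

Things in the scene. Friction and masses are not known exactly. Their poses are not given: they have to be found in the camera images.
- body_a_center (a point): Plain dark iron valve body, a block 45 (x) by 56 (y) by 34 (z) mm with a bore on top and brass ports in its x faces, about 0.6 kg, the heaviest part. Starts flat on the rack's slope, against its lip. Point at the block's centre; z points out of the top (on the rack it leans 25 degrees from vertical, towards the robot), y runs level along the rack. 
- body_b_center (a point): Plain dark iron valve body, a block 45 (x) by 56 (y) by 34 (z) mm with a bore on top and brass ports in its x faces, about 0.6 kg, the heaviest part. Starts flat on the rack's slope, against its lip. Point at the block's centre; z points out of the top (on the rack it leans 25 degrees from vertical, towards the robot), y runs level along the rack. 
- reject_center (a point): Reject valve body, same block and size, with a red cross painted on its top; it sits in one of the rack's three lanes and stays there. Point at its centre.
- rack: Fixed sloping rack, 354 mm wide (y); blue plate falling 25 degrees towards -x, lip 12 mm high at its lower edge, 130 mm high in the middle. Three lanes 118 mm apart, a valve body in each, in any order. A 22 mm thick lamp bar along y above them (axis 280 mm over the table, 4 mm to -x of the origin, posts at y = +-172 mm) is in the way of a gripper coming straight down. Origin on the table under the plate's middle.
- kitbox_floor (a point): Blue open kit box, fixed; inside 108 (x) by 132 (y) mm, 55 mm deep, walls 5 mm, rim 60 mm above the table. Point at the centre of its inner floor, 5 mm above the table; x and y along the walls, z up. The valve bodies fit side by side along x with 6 mm to spare on each side and between; cover and gasket fit with their long side along x.
- cover_center (a point): Aluminium cover plate, 92 (x) by 60 (y) by 12 (z) mm, about 0.17 kg, with four black bolt holes and a round pad; lies flat on the table in front of the rack. Point at its centre, z up.
- gasket_center (a point): Black stiff gasket with two windows, 90 (x) by 66 (y) by 5 (z) mm, 30 g, the lightest part; lies flat on the table in front of the rack. Its outer rails are 12 mm wide. Point at its centre, z up.
- adapter: Bystander: small brass hose adapter, 24 mm diameter, 26 mm high, standing between the cover and the gasket. Origin at its underside.
- spraycan: Bystander: spray can, 64 mm diameter, 190 mm high, at the far right. Origin at its underside.
- wrench: Bystander: steel wrench lying on the table at the near right. Origin at its middle, x along it.
- jar: Bystander: clear jar with a red cap, 60 mm diameter, 70 mm high, standing on the right. Origin at its underside.
- collar: Bystander: steel collar ring, 48 mm diameter, 18 mm high, between the box and the cover or gasket. Origin at its underside.
Mind the look-alikes: they are no part of the job. What is shaped like the part that bears body_b_center but turquoise is not meant. Several things look just like the part that bears cover_center: the one meant starts farthest to the robot's right.

How it is judged:
By the outcome, as a careful person would: the job done as asked, in the order asked, and still so for the second after the job is handed in, with the robot touching nothing.
It also fails if it takes over 72 s, if anything falls off the work surface, if the arm or the gripper's body presses on something with over 40 N, if the wrist force passes 120 N, or if a joint passes its speed limit or range.

## Working session

There is one attempt and no reset: what is moved stays moved. The work goes in short steps, Python scripts to look and compute and a tool call to move; the robot and the scene stay as the last step left them, time stands still between calls to the robot, and variables do not carry over. Pictures are saved under pics/ and viewed, at most 10 in all, crops included, and the job is handed in when it is done.

Besides the shell and the picture viewer there is one more tool, called after "Call:" as name(argument=value, ...) on one line, values as JSON. jog_arm: Moves the arm, as the interface text tells. Its arguments: {"type":"object","properties":{"motion":{"type":"array"},"force":{"type":"number"}},"required":["motion"]}

```bash
mkdir -p pics; cat > h.py <<'E'
import numpy as np, cv2
from cell import *
from scipy.spatial.transform import Rotation as R
def K(p):
    f=210/np.tan(np.radians(p["vertical_fov"])/2); return np.array([[f,0,p["cx"]],[0,f,p["cy"]],[0,0,1.]])
def ray(p,px):
    u=cv2.undistortPoints(np.array([[px]],float),K(p),np.array(p["dist_coeffs"],float))[0,0]
    T=np.array(p["T"]); d=T[:3,:3]@np.array([u[0],u[1],1]); return T[:3,3],d
def onz(p,px,z):
    o,d=ray(p,px); return o+d*(z-o[2])/d[2]
def proj(p,X):
    T=np.linalg.inv(np.array(p["T"])); X=np.atleast_2d(X)
    return cv2.projectPoints(X.astype(float),cv2.Rodrigues(T[:3,:3])[0],T[:3,3],K(p),np.array(p["dist_coeffs"],float))[0][:,0]
def save(n,im): cv2.imwrite("pics/"+n+".png",im[:,:,::-1])
E
python3 - <<'E'
from h import *
a=get_image("scene");b=get_image("side")
save("scene",cv2.resize(a,(800,600)));save("side",cv2.resize(b,(800,600)))
for c in("scene","side"):
    p=camera_params(c);print(c,np.round(p["T"],3).tolist(),p["vertical_fov"])
    for n in("body_a_center","reject_center","kitbox_floor","cover_center","gasket_center","rack","adapter","collar"):
        for d in silhouettes(n,c):
            if d["p"]>.2: print(c,n,round(d["p"],2),np.round(d["pixel"]),d["mask"].sum(),np.round(onz(p,d["pixel"],.0),3))
s=observe();print(s["clock"],s["position"],s["ee_rot"],s["width"],grasp_offset)
E
```

```text
scene [[-0.829, 0.309, -0.466, 0.946], [0.559, 0.442, -0.702, 0.594], [-0.011, -0.842, -0.539, 0.645], [0.0, 0.0, 0.0, 1.0]] 53.764422470677346
scene body_a_center 0.97 [284. 262.] 829 [ 0.508 -0.034  0.   ]
scene reject_center 0.62 [326. 298.] 780 [0.501 0.115 0.   ]
scene kitbox_floor 0.69 [244. 213.] 1349 [ 0.476 -0.274  0.   ]
scene cover_center 0.86 [328. 265.] 372 [0.428 0.033 0.   ]
scene cover_center 0.67 [400. 279.] 874 [0.326 0.163 0.   ]
scene gasket_center 0.9 [419. 346.] 1031 [0.438 0.31  0.   ]
scene rack 0.89 [289. 277.] 8927 [0.528 0.016 0.   ]
scene adapter 0.59 [364. 301.] 154 [0.44  0.167 0.   ]
scene adapter 0.32 [165. 187.] 1806 [ 0.606 -0.546  0.   ]
side [[-0.899, -0.304, 0.315, 0.151], [-0.437, 0.595, -0.674, 0.7], [0.018, -0.744, -0.668, 0.88], [0.0, 0.0, 0.0, 1.0]] 42.76597542982808
side body_a_center 0.77 [206. 245.] 779 [ 0.674 -0.004  0.   ]
side reject_center 0.91 [173. 284.] 861 [0.674 0.127 0.   ]
side kitbox_floor 0.85 [317. 196.] 3104 [ 0.515 -0.277  0.   ]
side cover_center 0.75 [317. 361.] 1502 [0.325 0.163 0.   ]
side gasket_center 0.61 [218. 400.] 1032 [0.45  0.314 0.   ]
side rack 0.94 [173. 238.] 10665 [0.754 0.014 0.   ]
side adapter 0.43 [256. 341.] 176 [0.449 0.175 0.   ]
0.9 [ 6.25015532e-01 -4.72543270e-05  2.26765950e-01] [2.22151452e+00 2.22128771e+00 5.04338674e-05] 1.0016245743216434 0.0188
```

View pics/scene.png

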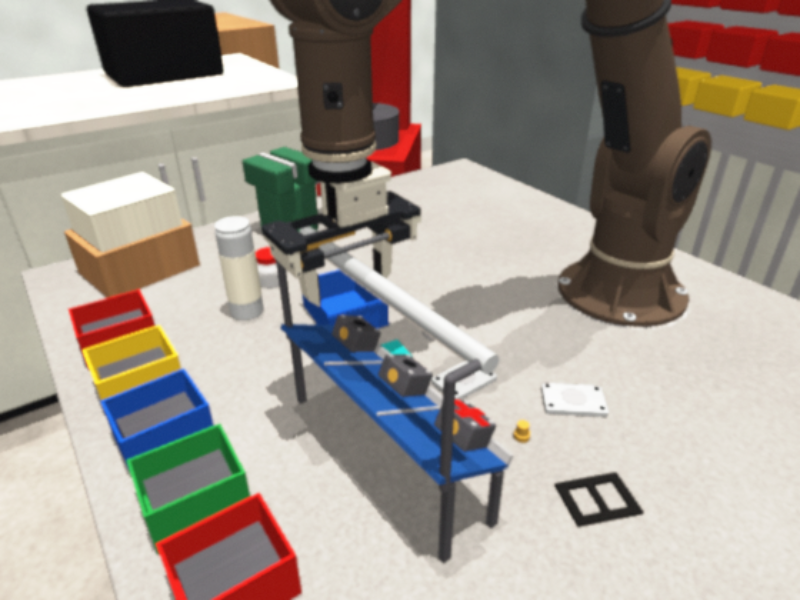

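View pics/side.png

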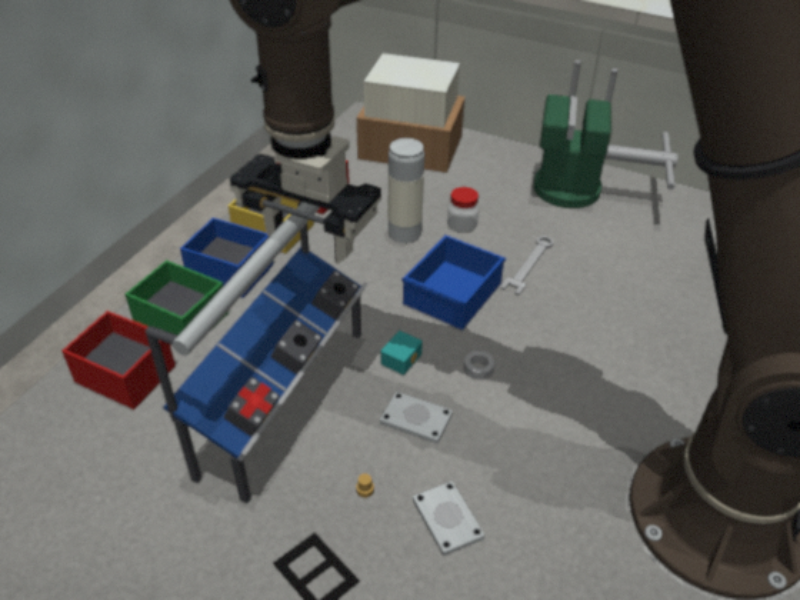

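The side view shows the plain bodies at about (340,288) and (297,343), the reject with its red cross at (253,402), the box at (453,282), and the turquoise decoy at (402,352). There are two covers, at (416,416) and (449,516), and the gasket is at (316,570). The robot's right is −y, so the cover at (416,416), with y≈0.03, should be the one meant. The other one is at y≈0.16. I'll fit poses and confirm this in a crop.

```bash
cat >> h.py <<'E'
from scipy.optimize import minimize
def boxpts(dx,dy,dz): return np.array([[i*dx/2,j*dy/2,k*dz/2] for i in(-1,1) for j in(-1,1) for k in(-1,1)])
def polymask(p,X):
    q=cv2.convexHull(proj(p,X).astype(np.float32)); m=np.zeros((420*3,560*3),np.uint8)
    cv2.fillPoly(m,[np.round((q+.5)*3*16).astype(np.int32)],1,shift=4); return m>0
def pose(v,tilt=0): return R.from_euler("z",v[3])*R.from_euler("y",-tilt)
def fit(views,dims,v0,free,tilt=0,off=(0,0,0),step=(.008,.008,.008,.15)):
    B=boxpts(*dims)+np.array(off); v0=np.array(v0,float)
    big=[(p,np.kron(m,np.ones((3,3),bool))) for p,m in views]
    def full(x): v=v0.copy(); v[free]=x; return v
    def cost(x):
        v=full(x); X=pose(v,tilt).apply(B)+v[:3]; c=0
        for p,m in big:
            q=polymask(p,X); c+=1-(q&m).sum()/(q|m).sum()
        return c/len(big)
    x0=v0[free]; S=np.vstack([x0]+[x0+np.eye(len(x0))[i]*np.array(step)[free][i] for i in range(len(x0))])
    r=minimize(cost,x0,method="Nelder-Mead",options=dict(initial_simplex=S,xatol=1e-4,fatol=1e-4,maxiter=300))
    return full(r.x),r.fun
E
python3 - <<'E'
from h import *
im={c:get_image(c) for c in("scene","side")}; P={c:camera_params(c) for c in im}
def best(n,c): return [d for d in silhouettes(n,c) if d["p"]>.15]
t=np.radians(25)
for n in("body_a_center","reject_center"):
    D={c:best(n,c) for c in im}
    for c in im: print(n,c,[(round(d["p"],2),np.round(d["pixel"]).tolist(),int(d["mask"].sum())) for d in D[c]])
    for d in D["side"]:
        x0=onz(P["side"],d["pixel"],.125)
        for e in D["scene"]:
            v,f=fit([(P["side"],d["mask"]),(P["scene"],e["mask"])],(.045,.056,.034),[*x0,0],[0,1,2,3],t)
            if f<.45: print("  both",np.round(v,4),round(f,3))
        v,f=fit([(P["side"],d["mask"])],(.045,.056,.034),[*x0,0],[0,1,2,3],t); print("  side",np.round(v,4),round(f,3))
d=best("kitbox_floor","side")[0]; x0=onz(P["side"],d["pixel"],.03)
print("box",fit([(P["side"],d["mask"])],(.118,.142,.06),[x0[0],x0[1],.03,0],[0,1,3]))
for d in best("gasket_center","side")[:1]:
    h=cv2.convexHull(np.argwhere(d["mask"])[:,::-1].astype(np.int32)); m=np.zeros((420,560),np.uint8); cv2.fillPoly(m,[h],1); x0=onz(P["side"],d["pixel"],0)
    for y in(0,.7,1.4,-.7): print("gasket",fit([(P["side"],m>0)],(.09,.066,.005),[x0[0],x0[1],.0025,y],[0,1,3]))
g=im["side"].astype(int); 
for px in((291,291),(314,361)):
    m=((g.min(2)>130)).astype(np.uint8); n,l,s,c=cv2.connectedComponentsWithStats(m); k=l[px[1]-4,px[0]-14]; print("cc",px,g[px[1],px[0]],s[k])
    x0=onz(P["side"],px,.01); print("cover approx",x0)
save("crop",cv2.resize(im["side"][180:420,180:400],None,fx=2.5,fy=2.5,interpolation=cv2.INTER_CUBIC))
E
```

```text
body_a_center scene [(0.83, [288.0, 264.0], 751)]
body_a_center side [(0.9, [206.0, 244.0], 792), (0.67, [335.0, 255.0], 357)]
  both [0.5977 0.0939 0.1309 0.0206] 0.123
  side [0.5996 0.0933 0.1282 0.0369] 0.052
  side [ 0.3634  0.0038  0.12   -0.247 ] 0.551
reject_center scene [(0.79, [326.0, 295.0], 837), (0.63, [284.0, 263.0], 828)]
reject_center side [(0.65, [172.0, 284.0], 861)]
  both [0.592  0.2099 0.1322 0.137 ] 0.2
  side [0.5953 0.2074 0.1256 0.0705] 0.1
box (array([ 0.50242229, -0.24690266,  0.03      , -0.09257933]), np.float64(0.038451899323332484))
cc (291, 291) [142 145 143] [266 274  51  34 919]
cover approx [0.43826894 0.03885641 0.01      ]
cc (314, 361) [159 162 162] [   18   272   482   148 27183]
cover approx [0.32788181 0.17164673 0.01      ]
```

View pics/crop.png

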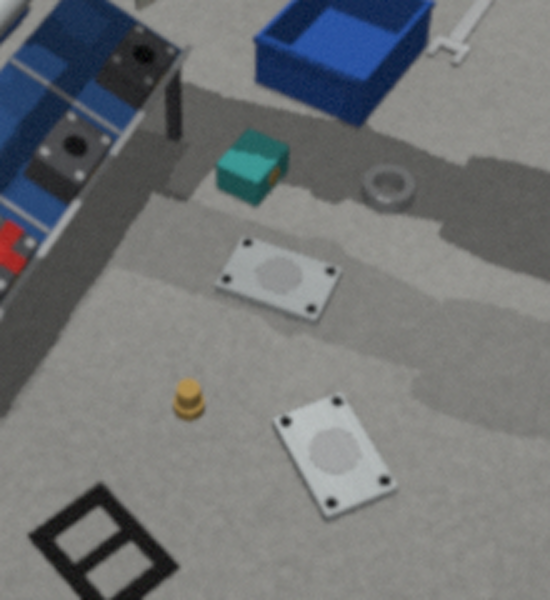

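The cover at crop (278,278), y≈0.04, is the farther right of the two, so it's the one meant. The one at (335,455) is the look-alike. Both lie pad up. The fingers may be straddling the lamp bar, so I'll lift straight up first, then back off and turn.

Call:
jog_arm(motion=[[[0,0,-0.04,0,0,0,-1],[0,0,-0.08,0,0,0,-1],[0,0,-0.12,0,0,0,-1],[0,-0.03,-0.12,0,0,0.12,-1],[-0.02,-0.07,-0.12,0,0,0.245,-1],[-0.03,-0.1,-0.12,0,0,0.37,-1],[-0.03,-0.1,-0.12,0,0,0.49,-1],[-0.03,-0.1,-0.12,0,0,0.61,-1],[-0.03,-0.1,-0.12,0,0,0.73,-1],[-0.03,-0.1,-0.12,0,0,0.85,-1]]])

```text
clock: 2.13
position: [0.5248, -0.0301, 0.3471]
ee_rot: [2.943, 1.099, 0.001]
force: [0.2, 0.1, -0.1]
width: 0.998
gripper_force: 0.0
```

```bash
cat >> h.py <<'E'
def Rt(yaw,tilt=0): # tool x along world x rotated by yaw, tool z down leaning tilt to +x
    return R.from_euler("z",yaw)*R.from_euler("y",-tilt)*R.from_matrix(np.diag([1,-1,-1.]))
def go(pos,Rot,s=None):
    s=s or observe(); R0=R.from_rotvec(s["ee_rot"]); d=R0.inv().apply(np.array(pos)-s["position"]); w=(R0.inv()*Rot).as_rotvec()
    print("t",round(s["clock"],2),"pos",np.round(s["position"],4),"shift",np.round(d,4),"rot",np.round(w,4),"rows",np.ceil(max(np.linalg.norm(d)/.0417,np.linalg.norm(w)/.125)))
E
python3 - <<'E'
from h import *
t=np.radians(25); n=R.from_euler("z",.03).apply([-np.sin(t),0,np.cos(t)])
go(np.array([.603,-.025,.129])+n*.16,Rt(.03,t))
im=get_image("side");p=camera_params("side")
# yellow-free check: bodies again, and bar
for d in silhouettes("body_b_center","side"):
    x0=onz(p,d["pixel"],.125); v,f=fit([(p,d["mask"])],(.045,.056,.034),[*x0,0],[0,1,2,3],t); print(round(d["p"],2),d["pixel"],np.round(v,4),round(f,3))
for d in silhouettes("cover_center","side"):
    x0=onz(p,d["pixel"],.01)
    for y in(-.6,.6): print("cover",round(d["p"],2),d["pixel"],fit([(p,d["mask"])],(.092,.06,.012),[x0[0],x0[1],.006,y],[0,1,3]))
for d in silhouettes("gasket_center","side")[:1]:
    h=cv2.convexHull(np.argwhere(d["mask"])[:,::-1].astype(np.int32)); m=np.zeros((420,560),np.uint8); cv2.fillPoly(m,[h],1); x0=onz(p,d["pixel"],0)
    print("gask",d["p"]); 
    for y in(0,.8,-.8): print(fit([(p,m>0)],(.09,.066,.005),[x0[0],x0[1],.0025,y],[0,1,3]))
E
```

```text
t 2.13 pos [ 0.5248 -0.0301  0.3471] shift [0.01   0.0046 0.0731] rot [-0.1493  0.4184  0.6736] rows 7.0
0.91 [278.9, 244.7] [ 0.4673  0.0368  0.1261 -0.0326] 0.225
0.88 [231.6, 206.0] [ 0.6057 -0.0245  0.1285  0.0532] 0.097
cover 0.89 [290.0, 293.3] (array([0.43875138, 0.03748455, 0.006     , 0.03419394]), np.float64(0.056113352725907895))
cover 0.89 [290.0, 293.3] (array([0.43816498, 0.03760711, 0.006     , 0.06286892]), np.float64(0.05938464415973066))
cover 0.58 [315.5, 362.9] (array([ 0.3307    ,  0.17101879,  0.006     , -0.69725768]), np.float64(0.037850271852781225))
cover 0.58 [315.5, 362.9] (array([ 0.33054926,  0.17135846,  0.006     , -0.69159573]), np.float64(0.0366203088964987))
gask 0.98
(array([ 0.44608171,  0.31531384,  0.0025    , -0.39100576]), np.float64(0.028854709546205615))
(array([0.44585331, 0.31577501, 0.0025    , 0.68971122]), np.float64(0.27416910252246396))
(array([ 0.44615552,  0.31534158,  0.0025    , -0.37806902]), np.float64(0.027495554991110005))
```

Call:
jog_arm(motion=[[[0.002,0.001,0.01,-0.02,0.06,0.1,-0.6],[0.003,0.001,0.02,-0.04,0.12,0.19,-0.6],[0.005,0.002,0.03,-0.06,0.18,0.29,-0.6],[0.007,0.003,0.04,-0.09,0.24,0.39,-0.6],[0.008,0.004,0.055,-0.107,0.3,0.48,-0.6],[0.01,0.0046,0.065,-0.13,0.36,0.58,-0.6],[0.01,0.0046,0.073,-0.1493,0.4184,0.6736,-0.6],[0.01,0.0046,0.073,-0.1493,0.4184,0.6736,-0.6]]])

```text
clock: 3.0
position: [0.5321, -0.0266, 0.2708]
ee_rot: [-3.06, -0.053, -0.673]
force: [-1.7, -0.1, 0.7]
width: 0.8
gripper_force: 0.0
```

```bash
python3 - <<'E'
from h import *
t=np.radians(25); n=R.from_euler("z",.04).apply([-np.sin(t),0,np.cos(t)])
s=observe();print(s["width"],s["joints"]);im=get_image("wrist");p=camera_params("wrist");print(np.round(p["T"],3).tolist())
for d in silhouettes("body_b_center","wrist"):
    v,f=fit([(p,d["mask"])],(.045,.056,.034),[.6055,-.0245,.1285,.04],[0,1,3],t); print(round(d["p"],2),d["pixel"],d["mask"].sum(),np.round(v,4),round(f,3))
go(np.array([.6055,-.0245,.1285])-n*(.0188-.005),Rt(.04,t),s)
save("w1",im)
E
```

```text
0.800153312099538 [-0.21515097  0.00634877  0.1606112   2.11204377  0.01290114  0.59041324
 -1.59978871]
[[0.041, -0.984, 0.174, 0.529], [-0.999, -0.041, 0.005, -0.027], [0.002, -0.174, -0.985, 0.443], [0.0, 0.0, 0.0, 1.0]]
0.81 [279.0, 191.3] 2768 [ 0.6046 -0.0254  0.1285  0.0492] 0.037
0.73 [309.0, 265.7] 316 [ 0.6055 -0.0245  0.1285  0.04  ] 1.0
t 3.0 pos [ 0.5321 -0.0266  0.2708] shift [0.007  0.0005 0.1738] rot [ 0.002   0.0034 -0.0046] rows 5.0
```

View pics/w1.png

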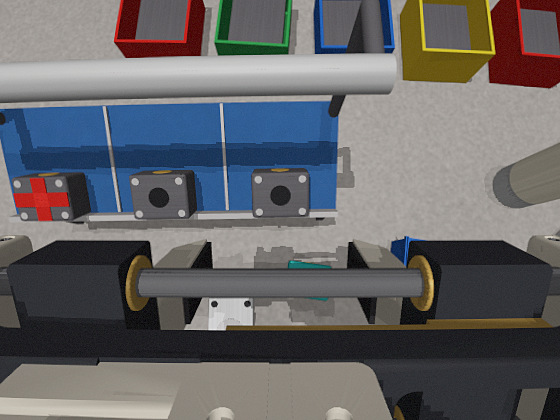

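The wrist view shows the reject at (42,195), a plain body at (163,195) and the right-lane body at (281,195). The fit agrees with the side camera to within about 1 mm. I'll descend along the slope normal and grip.

Call:
jog_arm(motion=[[[0.002,0,0.04,0,0,0,-0.6],[0.004,0.0005,0.08,0,0,0,-0.6],[0.0065,0.001,0.12,0,0.003,-0.005,-0.6],[0.0065,0.001,0.15,0,0.003,-0.005,-0.6],[0.0065,0.001,0.168,0,0.003,-0.005,-0.6],[0.0065,0.001,0.1735,0,0.003,-0.005,-0.6],[0.0065,0.001,0.1735,0,0.003,-0.005,-0.6],[0.0065,0.001,0.1735,0,0.003,-0.005,0.3],[0.0065,0.001,0.1735,0,0.003,-0.005,1],[0.0065,0.001,0.1735,0,0.003,-0.005,1]]], force=40)

```text
clock: 3.93
position: [0.6161, -0.0252, 0.1199]
ee_rot: [-3.059, -0.066, -0.684]
force: [0.3, 3.6, -1.3]
width: 0.631
gripper_force: 3.3
```

Call:
jog_arm(motion=[[[0,0,0,0,0,0,1],[0,0,0,0,0,0,1]]], force=40)

```text
clock: 4.1
position: [0.6159, -0.0249, 0.1199]
ee_rot: [-3.059, -0.065, -0.685]
force: [2.9, 0.8, -0.9]
width: 0.611
gripper_force: 40.0
```

```bash
python3 - <<'E'
from h import *
s=observe();print(s["width"],s["gripper_force"],s["force"],s["position"])
E
```

```text
0.6107324811816442 39.97881352901459 [ 2.88480395  0.81459792 -0.89515604] [ 0.61592795 -0.02489856  0.11992948]
```

Call:
jog_arm(motion=[[[0,0,-0.015,0,0,0,1],[0,0,-0.05,0,0,0,1],[0,0,-0.09,0,0,0,1],[0,0,-0.12,0,0,0,1],[0,0,-0.12,0,0,0,1],[0,0,-0.12,0,0,0,1]]])

```text
clock: 4.6
position: [0.5629, -0.0267, 0.2284]
ee_rot: [-3.059, -0.064, -0.683]
force: [0.2, -0.0, -8.6]
width: 0.608
gripper_force: 40.0
```

```bash
python3 - <<'E'
from h import *
s=observe();print(s["width"],s["gripper_force"],s["force"])
im=get_image("side");p=camera_params("side")
for n in("spraycan","jar","collar","wrench"):
    for d in silhouettes(n,"side")[:2]:
        r=np.argwhere(d["mask"]); b=r[:,0].max(); x=r[r[:,0]>b-3][:,1].mean(); print(n,round(d["p"],2),np.round(onz(p,(x,b),0),3),np.round(onz(p,d["pixel"],0),3))
d=silhouettes("kitbox_floor","side")[0]
print(fit([(p,d["mask"])],(.118,.142,.06),[.5,-.25,.03,0],[0,1,3]))
go([.534,-.250,.16],Rt(-.09),s)
E
```

```text
0.6075136277439643 39.981932044029236 [ 0.17266653 -0.02566613 -8.56649448]
spraycan 0.6 [ 0.64  -0.347  0.   ] [ 0.649 -0.382 -0.   ]
jar 0.78 [ 0.555 -0.421 -0.   ] [ 0.579 -0.471  0.   ]
jar 0.57 [ 0.387 -0.079  0.   ] [ 0.407 -0.116  0.   ]
collar 0.64 [ 0.384 -0.081  0.   ] [ 0.406 -0.112  0.   ]
wrench 0.95 [ 0.4   -0.299  0.   ] [ 0.411 -0.375  0.   ]
(array([ 0.50205833, -0.24548255,  0.03      , -0.10680621]), np.float64(0.022166874221668742))
t 4.6 pos [ 0.5629 -0.0267  0.2284] shift [-0.0638  0.2217  0.0461] rot [-0.0268 -0.4385  0.1297] rows 6.0
```

Call:
jog_arm(motion=[[[-0.01,0.035,0,-0.003,-0.06,0.02,1],[-0.02,0.073,0.005,-0.008,-0.14,0.04,1],[-0.03,0.11,0.01,-0.013,-0.22,0.065,1],[-0.04,0.148,0.02,-0.018,-0.3,0.09,1],[-0.052,0.185,0.035,-0.023,-0.38,0.11,1],[-0.0638,0.2217,0.046,-0.0268,-0.4385,0.1297,1],[-0.0638,0.2217,0.046,-0.0268,-0.4385,0.1297,1],[-0.0638,0.2217,0.046,-0.0268,-0.4385,0.1297,1],[-0.0638,0.2217,0.046,-0.0268,-0.4385,0.1297,1]]])

```text
clock: 5.65
position: [0.5347, -0.25, 0.1582]
ee_rot: [-3.138, 0.143, 0.002]
force: [0.5, 0.9, -7.3]
width: 0.609
gripper_force: 40.0
```

```bash
python3 - <<'E'
from h import *
s=observe();print(s["width"],s["force"])
im=get_image("side");p=camera_params("side");iw=get_image("wrist");pw=camera_params("wrist")
R0=R.from_rotvec(s["ee_rot"]);print(np.round(R0.as_matrix(),3).tolist())
g=s["position"]+R0.apply([-.0064,0,-.0124])
for c,q in(("side",p),("wrist",pw)):
  for d in silhouettes("body_b_center",c):
    v,f=fit([(q,d["mask"])],(.045,.056,.034),[*g,-.09],[0,1,2] if c=="side" else [0,1]); print(c,round(d["p"],2),d["pixel"],d["mask"].sum(),np.round(v,4),round(f,3),np.round(R0.inv().apply(v[:3]-s["position"]),4))
for d in silhouettes("kitbox_floor","wrist")[:1]: print("boxw",d["p"],d["mask"].sum())
go([.534,-.250,.06],Rt(-.1),s)
save("w2",np.hstack([cv2.resize(iw,(400,300)),cv2.resize(im[100:310,200:480],(400,300))]))
E
```

```text
0.6094582651473336 [ 0.54971431  0.90733155 -7.3151926 ]
[[0.996, -0.091, -0.001], [-0.091, -0.996, 0.0], [-0.001, -0.0, -1.0]]
side 0.75 [314.2, 146.7] 361 [ 0.5253 -0.2474  0.1734 -0.09  ] 0.429 [-0.0096 -0.0017 -0.0152]
side 0.7 [279.9, 245.2] 644 [ 0.5284 -0.2494  0.1706 -0.09  ] 1.0 [-0.0064 -0.     -0.0124]
wrist 0.87 [280.6, 265.3] 7521 [ 0.5261 -0.2488  0.1706 -0.09  ] 0.443 [-0.0087 -0.0004 -0.0124]
wrist 0.73 [98.0, 226.3] 1931 [ 0.5284 -0.2494  0.1706 -0.09  ] 1.0 [-0.0064 -0.     -0.0124]
boxw 0.94 10687
t 5.65 pos [ 0.5347 -0.25    0.1582] shift [-0.0006  0.      0.0982] rot [-0.      0.0013  0.0089] rows 3.0
```

View pics/w2.png

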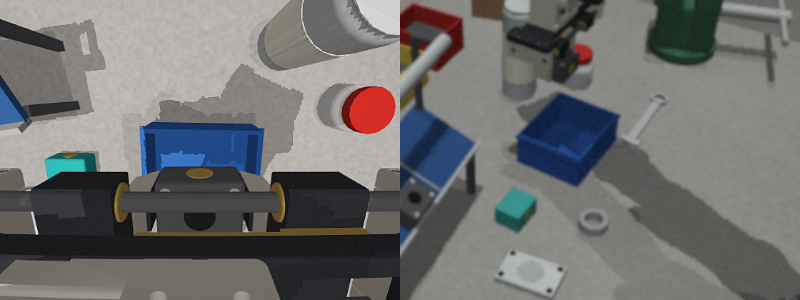

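```bash
python3 - <<'E'
from h import *
s=observe();iw=get_image("wrist");pw=camera_params("wrist");R0=R.from_rotvec(s["ee_rot"])
for c in(255,300): print(c,[int(v) for v in iw[222:270,c].mean(1)])
b=iw[225:262,255:310].astype(int); m=(b[...,0]-b[...,2])>60; y,x=np.nonzero(m); print("brass",x.mean()+255,y.mean()+225,y.min()+225,y.max()+225)
for xo in(-.004,-.007,-.010):
  for zo in(-.0104,-.0124,-.0144):
    f=xo+.0225; q=proj(pw,s["position"]+R0.apply([[f,.01,zo+.017],[f,.01,zo-.017],[f,0,zo]])); print(xo,zo,np.round(q[:,1],1),np.round(q[0,0]))
for d in silhouettes("kitbox_floor","wrist")[:1]:
    r=np.argwhere(d["mask"]); print(r.min(0),r.max(0))
    X=R.from_euler("z",-.1).apply([[ .059,-.071,.03],[.059,.071,.03],[.059,0,.03],[.054,0,.03],[.054,0,-.025]])+[.502,-.246,.03]; print(np.round(proj(pw,X)))
    for yy in(-.12,-.1,-.08): pass
g=iw[:,:,2].astype(int)-iw[:,:,0]
for c in(210,280,350): print(c,[int(v) for v in g[160:200,c]])
E
```

```text
255 [124, 125, 124, 123, 125, 125, 121, 126, 125, 124, 125, 60, 40, 46, 48, 47, 44, 49, 48, 49, 47, 48, 51, 52, 51, 51, 48, 47, 47, 48, 51, 46, 50, 53, 59, 62, 64, 66, 66, 69, 70, 70, 71, 66, 69, 69, 54, 47]
300 [78, 79, 77, 76, 82, 81, 80, 99, 100, 97, 94, 53, 44, 47, 50, 44, 46, 50, 46, 48, 50, 44, 51, 48, 50, 51, 54, 50, 49, 48, 48, 46, 49, 53, 63, 63, 67, 66, 71, 68, 67, 67, 68, 66, 65, 68, 52, 47]
brass 279.24285714285713 242.3738095238095 236 249
-0.004 -0.0104 [222.4 245.  232.5] 296.0
-0.004 -0.0124 [223.5 246.7 233.9] 296.0
-0.004 -0.0144 [224.6 248.4 235.2] 296.0
-0.007 -0.0104 [227.7 251.4 238.3] 296.0
-0.007 -0.0124 [228.8 253.1 239.7] 296.0
-0.007 -0.0144 [230.  254.9 241.1] 296.0
-0.01 -0.0104 [232.9 257.7 244. ] 296.0
-0.01 -0.0124 [234.1 259.5 245.5] 296.0
-0.01 -0.0144 [235.3 261.4 247. ] 296.0
[171 196] [244 369]
[[364. 182.]
 [193. 180.]
 [279. 181.]
 [279. 187.]
 [279. 177.]]
210 [-7, -10, -7, -9, -11, -8, -8, -8, -7, -10, -12, -20, 26, 83, 78, 74, 76, 75, 79, 75, 92, 102, 106, 105, 106, 105, 82, 58, 69, 60, 66, 71, 69, 66, 62, 67, 69, 65, 62, 69]
280 [-3, -5, -6, -8, -5, -8, -6, -8, -6, -10, -11, -11, 64, 78, 75, 78, 83, 72, 74, 75, 71, 85, 111, 103, 104, 105, 102, 105, 107, 107, 103, 105, 107, 107, 107, 104, 103, 108, 103, 106]
350 [-8, -8, -8, -6, -7, -6, -6, -8, -6, -8, -7, -7, -12, 50, 85, 78, 79, 73, 78, 74, 76, 71, 73, 111, 105, 102, 105, 106, 106, 60, 76, 65, 70, 72, 77, 66, 68, 65, 63, 77]
```

Call:
jog_arm(motion=[[[0.001,-0.001,0.03,0,0,0.013,1],[0.001,-0.001,0.06,0,0,0.013,1],[0.001,-0.001,0.09,0,0,0.013,1],[0.001,-0.001,0.115,0,0,0.013,1],[0.001,-0.001,0.13,0,0,0.013,1],[0.001,-0.001,0.137,0,0,0.013,1],[0.001,-0.001,0.14,0,0,0.013,1],[0.001,-0.001,0.142,0,0,0.013,1],[0.001,-0.001,0.142,0,0,0.013,1]]])

```text
clock: 6.75
position: [0.5364, -0.2495, 0.0185]
ee_rot: [3.137, -0.163, 0.002]
force: [0.1, 0.1, -7.1]
width: 0.605
gripper_force: 40.0
```

Call:
jog_arm(motion=[[[0,0,0.001,0,0,0,1],[0,0,0.002,0,0,0,1],[0,0,0.003,0,0,0,1],[0,0,0.003,0,0,0,1]]])

```text
clock: 7.08
position: [0.5358, -0.2492, 0.0149]
ee_rot: [3.137, -0.163, 0.001]
force: [0.2, 1.1, -7.3]
width: 0.609
gripper_force: 40.0
```

Call:
jog_arm(motion=[[[0,0,0.001,0,0,0,1],[0,0,0.002,0,0,0,1],[0,0,0.003,0,0,0,1],[0,0,0.003,0,0,0,1]]])

```text
clock: 7.42
position: [0.5354, -0.2492, 0.0114]
ee_rot: [3.137, -0.163, -0.001]
force: [0.5, -0.1, -7.0]
width: 0.612
gripper_force: 40.0
```

Call:
jog_arm(motion=[[[0,0,0.0007,0,0,0,1],[0,0,0.0015,0,0,0,1],[0,0,0.0015,0,0,0,1]]])

```text
clock: 7.67
position: [0.5355, -0.2492, 0.0099]
ee_rot: [3.137, -0.163, -0.001]
force: [0.2, 0.8, -7.4]
width: 0.608
gripper_force: 40.0
```

Call:
jog_arm(motion=[[[0,0,0.0007,0,0,0,1],[0,0,0.0015,0,0,0,1],[0,0,0.0015,0,0,0,1]]])

```text
clock: 7.92
position: [0.5355, -0.2492, 0.0084]
ee_rot: [3.137, -0.163, -0.001]
force: [-0.5, 0.5, -8.5]
width: 0.605
gripper_force: 40.0
```

Call:
jog_arm(motion=[[[0,0,0.0007,0,0,0,1],[0,0,0.0012,0,0,0,1],[0,0,0.0012,0,0,0,1]]])

```text
clock: 8.17
position: [0.5355, -0.2492, 0.0073]
ee_rot: [3.137, -0.163, -0.001]
force: [-0.2, -0.5, -7.6]
width: 0.604
gripper_force: 40.0
```

Call:
jog_arm(motion=[[[0,0,0.0005,0,0,0,1],[0,0,0.001,0,0,0,1],[0,0,0.001,0,0,0,1]]])

```text
clock: 8.42
position: [0.5356, -0.2492, 0.0063]
ee_rot: [3.137, -0.163, -0.0]
force: [0.4, -0.1, -7.6]
width: 0.608
gripper_force: 40.0
```

Call:
jog_arm(motion=[[[0,0,0.0005,0,0,0,1],[0,0,0.001,0,0,0,1],[0,0,0.001,0,0,0,1]]])

```text
clock: 8.67
position: [0.5357, -0.2492, 0.0061]
ee_rot: [3.137, -0.163, 0.0]
force: [-3.4, 1.7, 3.9]
width: 0.608
gripper_force: 40.0
```

```bash
python3 - <<'E'
from h import *
s=observe();iw=get_image("wrist");print(s["force"],s["position"],s["ft_torque"]);im=get_image("side")
save("w3",np.hstack([cv2.resize(iw[140:350,140:420],(400,300)),cv2.resize(im[130:265,260:440],(400,300),interpolation=cv2.INTER_CUBIC)]))
E
```

```text
[-3.36342488  1.68221791  3.86193171] [ 0.53570069 -0.24924124  0.00613863] [ 0.29611459  0.94049877 -0.10587694]
```

View pics/w3.png

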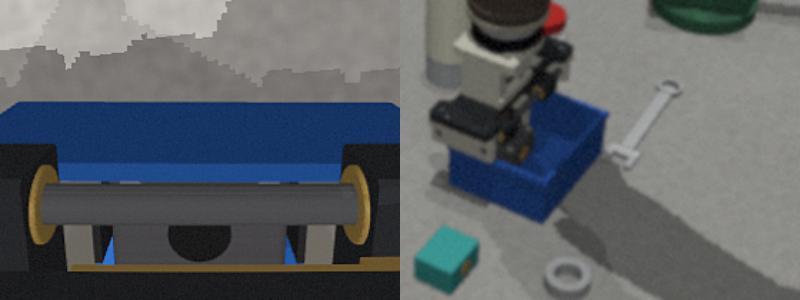

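Call:
jog_arm(motion=[[[0,0,0,0,0,0,-0.3],[0,0,0,0,0,0,-0.5],[0,0,0,0,0,0,-0.5],[0,0,-0.01,0,0,0,-0.5],[0,0,-0.04,0,0,0,-0.5],[0,0,-0.08,0,0,0,-0.5],[0,0,-0.12,0,0,0,-0.5],[0,0,-0.16,0,0,0,-0.6],[0,0,-0.2,0,0,0,-0.6],[0,0,-0.2,0,0,0,-0.6]]])

```text
clock: 9.6
position: [0.5393, -0.2515, 0.2144]
ee_rot: [3.133, -0.164, 0.019]
force: [1.5, -0.8, 0.9]
width: 0.796
gripper_force: 0.0
```

Call:
jog_arm(motion=[[[0,0,0,0,0,0,-0.6],[0,0,0,0,0,0,-0.6]]])

```text
clock: 9.77
position: [0.5355, -0.249, 0.2057]
ee_rot: [3.137, -0.163, 0.0]
force: [-0.1, 0.4, -0.9]
width: 0.8
gripper_force: 0.0
```

```bash
python3 - <<'E'
from h import *
t=np.radians(25); n=R.from_euler("z",.04).apply([-np.sin(t),0,np.cos(t)])
s=observe();print(s["width"])
go(np.array([.600,.093,.1285])+n*.14,Rt(.04,t),s)
iw=get_image("wrist");pw=camera_params("wrist")
for d in silhouettes("body_b_center","wrist"):
    if d["p"]>.4:
        v,f=fit([(pw,d["mask"])],(.045,.056,.034),[.5274,-.2484,.022,-.1],[0,1,3]); print(round(d["p"],2),d["pixel"],d["mask"].sum(),np.round(v,4),round(f,3))
for d in silhouettes("kitbox_floor","wrist")[:1]:
    r=np.argwhere(d["mask"]);print(d["p"],r.min(0),r.max(0))
save("w4",iw)
E
```

```text
0.8000965158015169
t 9.77 pos [ 0.5355 -0.249   0.2057] shift [-0.0298 -0.3383 -0.0498] rot [ 0.0315  0.4353 -0.1414] rows 9.0
0.75 [281.6, 200.9] 2042 [ 0.5244 -0.2488  0.022  -0.1175] 0.172
0.73 [125.0, 221.0] 2024 [ 0.5274 -0.2484  0.022  -0.1   ] 1.0
0.56 [166 208] [270 357]
```

View pics/w4.png

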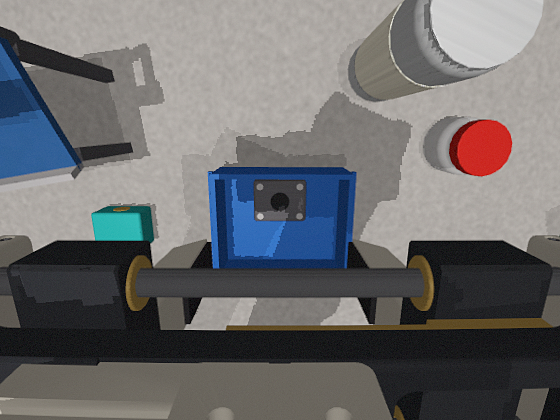

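The body lies flat in the box with the bore up at (280,202). Next is the middle-lane body, turning the tool on the way.

Call:
jog_arm(motion=[[[-0.003,-0.035,-0.02,0.003,0.045,-0.014,-0.6],[-0.006,-0.07,-0.04,0.006,0.09,-0.03,-0.6],[-0.01,-0.11,-0.05,0.01,0.14,-0.045,-0.6],[-0.013,-0.15,-0.05,0.013,0.19,-0.06,-0.6],[-0.017,-0.19,-0.05,0.018,0.24,-0.08,-0.6],[-0.02,-0.23,-0.05,0.021,0.29,-0.095,-0.6],[-0.023,-0.27,-0.05,0.024,0.34,-0.11,-0.6],[-0.026,-0.305,-0.05,0.028,0.39,-0.126,-0.6],[-0.03,-0.338,-0.05,0.0315,0.435,-0.141,-0.6],[-0.03,-0.338,-0.05,0.0315,0.435,-0.141,-0.6]]])

```text
clock: 10.75
position: [0.5385, 0.0974, 0.2538]
ee_rot: [-3.055, -0.074, -0.676]
force: [-0.2, 0.7, -0.3]
width: 0.801
gripper_force: 0.0
```

Call:
jog_arm(motion=[[[0,0,0,0,0,0,-0.6],[0,0,0,0,0,0,-0.6]]])

```text
clock: 10.92
position: [0.5404, 0.0895, 0.2544]
ee_rot: [-3.06, -0.061, -0.674]
force: [0.3, -0.1, -0.4]
width: 0.801
gripper_force: 0.0
```

```bash
python3 - <<'E'
from h import *
t=np.radians(25); s=observe();im=get_image("wrist");p=camera_params("wrist")
for d in silhouettes("body_b_center","wrist"):
    if d["p"]<.3: continue
    v,f=fit([(p,d["mask"])],(.045,.056,.034),[.6,.093,.1285,.04],[0,1,3],t); print(round(d["p"],2),d["pixel"],d["mask"].sum(),np.round(v,4),round(f,3))
n=R.from_euler("z",.04).apply([-np.sin(t),0,np.cos(t)])
go(np.array([.600,.093,.1285])-n*(.0188-.005),Rt(.04,t),s)
b=cv2.imread("pics/w4.png")[:,:,::-1].astype(int)
p2=dict(p); R4=R.from_rotvec([3.137,-.163,0]); Rn=R.from_rotvec(s["ee_rot"])
def TT(r,x): M=np.eye(4); M[:3,:3]=r.as_matrix(); M[:3,3]=x; return M
p2["T"]=TT(R4,[.5355,-.249,.2057])@np.linalg.inv(TT(Rn,s["position"]))@np.array(p["T"])
for q in((280,202),(260,187),(301,186),(260,217),(302,217)): print(q,np.round(onz(p2,q,.039),4))
X=R.from_euler("z",-.105).apply([[.054,-.066,.055],[.054,.066,.055],[.059,-.071,.055],[.059,.071,.055],[-.03,.071,.055],[-.03,-.071,.055]])+[.502,-.2457,.005]; print(np.round(proj(p2,X)))
E
```

```text
t 10.92 pos [0.5404 0.0895 0.2544] shift [ 0.0013 -0.0013  0.1532] rot [ 0.0011  0.0029 -0.0001] rows 4.0
(280, 202) [ 0.5274 -0.2506  0.039 ]
(260, 187) [ 0.5456 -0.2315  0.039 ]
(301, 186) [ 0.5421 -0.2743  0.039 ]
(260, 217) [ 0.5132 -0.2276  0.039 ]
(302, 217) [ 0.5084 -0.2724  0.039 ]
[[346. 179.]
 [210. 179.]
 [351. 174.]
 [205. 174.]
 [210. 259.]
 [346. 259.]]
```

```bash
python3 - <<'E'
from h import *
t=np.radians(25); s=observe();im=get_image("wrist");p=camera_params("wrist")
n=R.from_euler("z",.04).apply([-np.sin(t),0,np.cos(t)]);c=np.array([.600,.093,.1285])
q=proj(p,c+n*.017)[0];print("pred bore",q)
g=cv2.GaussianBlur(im.mean(2).astype(np.float32),(3,3),0);x,y=np.round(q).astype(int)
w=g[y-20:y+21,x-20:x+21];m=(w<35).astype(np.uint8);N,l,st,ce=cv2.connectedComponentsWithStats(m);k=1+np.argmax(st[1:,4]);b=ce[k]+[x-20,y-20];print(b,st[k])
o,d=ray(p,b);P=o+d*((c+n*.017-o)@n)/(d@n);print("bore gives centre",P-n*.017)
for d in silhouettes("body_a_center","wrist"): print(d["p"],d["pixel"],d["mask"].sum())
E
```

```text
pred bore [275.72029627 203.89307575]
[283.5 212.5] [27 28  2  2  2]
bore gives centre [0.59285693 0.08557303 0.1250333 ]
0.83 [276.1, 203.3] 3126
```

Call:
jog_arm(motion=[[[0,-0.001,0.04,0,0,0,-0.6],[0,-0.001,0.08,0,0,0,-0.6],[0,-0.001,0.115,0,0,0,-0.6],[0,-0.001,0.138,0,0,0,-0.6],[0,-0.001,0.148,0,0,0,-0.6],[0,-0.001,0.1515,0,0,0,-0.6],[0,-0.001,0.1515,0,0,0,-0.6],[0,-0.001,0.1515,0,0,0,-0.6],[0,-0.001,0.1515,0,0,0,0.3],[0,-0.001,0.1515,0,0,0,1]]], force=40)

```text
clock: 11.95
position: [0.6052, 0.0936, 0.1191]
ee_rot: [-3.057, -0.06, -0.679]
force: [0.5, 0.5, -0.0]
width: 0.703
gripper_force: 0.0
```

Call:
jog_arm(motion=[[[0,0,0,0,0,0,1],[0,0,0,0,0,0,1],[0,0,0,0,0,0,1]]])

```text
clock: 12.2
position: [0.6049, 0.0937, 0.1187]
ee_rot: [-3.058, -0.06, -0.678]
force: [-4.0, -0.8, 6.2]
width: 0.609
gripper_force: 40.0
```

Call:
jog_arm(motion=[[[0,0,-0.015,0,0,0,1],[0,0,-0.05,0,0,0,1],[0,0,-0.09,0,0,0,1],[0,0,-0.12,0,0,0,1],[0,0,-0.13,0,0,0,1],[0,0,-0.13,0,0,0,1],[0,0,-0.13,0,0,0,1]]])

```text
clock: 12.78
position: [0.5495, 0.0914, 0.235]
ee_rot: [-3.059, -0.061, -0.676]
force: [-0.1, 0.3, -6.0]
width: 0.607
gripper_force: 39.9
```

```bash
python3 - <<'E'
from h import *
s=observe();print(s["width"],s["gripper_force"],s["force"])
go([.484,-.2475,.16],Rt(-.105),s)
E
```

```text
0.6070848032312812 39.94569540023804 [-0.10897761  0.32958194 -6.02395457]
t 12.78 pos [0.5495 0.0914 0.235 ] shift [-0.1031  0.336   0.0348] rot [-0.0314 -0.4341  0.1423] rows 9.0
```

Call:
jog_arm(motion=[[[-0.02,0.03,0,-0.003,-0.045,0.014,1],[-0.035,0.065,0,-0.006,-0.09,0.03,1],[-0.05,0.1,0.003,-0.01,-0.14,0.045,1],[-0.063,0.14,0.006,-0.013,-0.19,0.06,1],[-0.075,0.18,0.01,-0.018,-0.24,0.08,1],[-0.085,0.22,0.015,-0.021,-0.29,0.095,1],[-0.095,0.26,0.02,-0.024,-0.34,0.11,1],[-0.102,0.3,0.027,-0.028,-0.39,0.126,1],[-0.1076,0.334,0.0327,-0.0314,-0.4341,0.1423,1],[-0.1076,0.334,0.0327,-0.0314,-0.4341,0.1423,1]]])

```text
clock: 13.62
position: [0.4777, -0.2541, 0.1568]
ee_rot: [3.131, -0.179, -0.01]
force: [0.3, -1.2, -4.4]
width: 0.609
gripper_force: 39.9
```

Call:
jog_arm(motion=[[[0,0,0,0,0,0,1],[0,0,0,0,0,0,1]]])

```text
clock: 13.78
position: [0.4787, -0.2453, 0.1583]
ee_rot: [-3.137, 0.166, 0.004]
force: [-0.1, 1.4, -5.4]
width: 0.611
gripper_force: 39.9
```

```bash
python3 - <<'E'
from h import *
s=observe();iw=get_image("wrist");p=camera_params("wrist");R0=R.from_rotvec(s["ee_rot"]);print(s["width"],s["force"],s["ee_rot"])
for c in(250,262,300,312): print(c,[int(v) for v in iw[206:262,c].mean(1)])
b=iw[205:275,250:312].astype(int); m=(b[...,0]-b[...,2])>60; y,x=np.nonzero(m); print("brass",x.mean()+250,y.mean()+205,y.min()+205,y.max()+205)
for xo in(.002,-.001,-.004):
    zo=-.0145; f=xo+.0225; q=proj(p,s["position"]+R0.apply([[f,.01,zo+.017],[f,.01,zo-.017],[f,0,zo]])); print(xo,np.round(q[:,1],1))
X=R.from_euler("z",-.105).apply([[0,0,.017],[-.0225,.02,.017],[-.0225,-.02,.017]])+[.5274,-.2506,.022]; print("body1 bore,near edge",np.round(proj(p,X)))
go([.479,-.2455,.04],Rt(-.105),s); save("w5",iw)
E
```

```text
0.6110056885621002 [-0.06987829  1.35623349 -5.40878216] [-3.13679261  0.16563834  0.0044841 ]
250 [82, 81, 79, 82, 95, 94, 133, 126, 129, 130, 129, 127, 129, 127, 127, 128, 130, 56, 39, 47, 53, 49, 49, 52, 50, 51, 55, 52, 46, 54, 54, 53, 48, 46, 51, 52, 55, 63, 56, 65, 68, 68, 73, 77, 72, 70, 73, 68, 69, 73, 68, 70, 72, 70, 75, 72]
262 [81, 82, 87, 82, 82, 84, 80, 80, 87, 134, 131, 130, 129, 129, 127, 128, 75, 61, 47, 51, 52, 54, 72, 80, 80, 74, 81, 82, 87, 52, 50, 50, 50, 53, 51, 48, 57, 57, 57, 66, 69, 72, 70, 73, 70, 71, 75, 71, 72, 72, 71, 72, 73, 72, 69, 71]
300 [81, 80, 85, 86, 83, 80, 85, 83, 81, 83, 84, 84, 81, 78, 83, 85, 80, 53, 50, 49, 51, 50, 49, 49, 50, 48, 50, 46, 52, 49, 48, 47, 55, 48, 46, 52, 56, 61, 67, 67, 73, 74, 73, 74, 73, 70, 70, 69, 72, 68, 68, 69, 70, 71, 69, 70]
312 [82, 81, 81, 82, 84, 80, 81, 82, 81, 81, 83, 82, 82, 84, 78, 86, 83, 45, 48, 53, 50, 51, 51, 49, 46, 53, 54, 51, 49, 50, 55, 49, 49, 48, 46, 51, 55, 55, 67, 71, 71, 73, 72, 67, 72, 73, 67, 71, 69, 74, 69, 71, 72, 68, 68, 69]
brass 278.8 231.2842105263158 225 237
0.002 [213.9 235.1 223.3]
-0.001 [219.3 241.7 229.3]
-0.004 [224.7 248.3 235.2]
body1 bore,near edge [[279. 151.]
 [257. 176.]
 [302. 177.]]
t 13.78 pos [ 0.4787 -0.2453  0.1583] shift [0.0006 0.0002 0.1183] rot [-0.0003  0.0029 -0.0005] rows 3.0
```

View pics/w5.png

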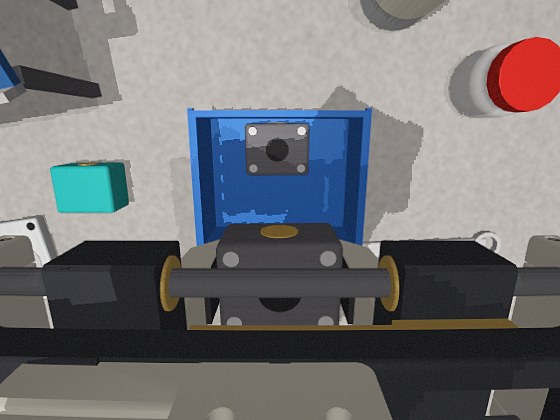

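Body 1 sits at (277,150) as planned, and the held body is level above its slot at about (279,270). I'll lower it gently.

Call:
jog_arm(motion=[[[0.0005,0,0.03,0,0,0,1],[0.0005,0,0.06,0,0,0,1],[0.0005,0,0.09,0,0,0,1],[0.0005,0,0.115,0,0,0,1],[0.0005,0,0.132,0,0,0,1],[0.0005,0,0.14,0,0,0,1],[0.0005,0,0.143,0,0,0,1],[0.0005,0,0.145,0,0,0,1],[0.0005,0,0.146,0,0,0,1],[0.0005,0,0.146,0,0,0,1]]])

```text
clock: 14.67
position: [0.4808, -0.2457, 0.0157]
ee_rot: [3.137, -0.164, 0.004]
force: [0.2, -0.2, -5.7]
width: 0.61
gripper_force: 39.9
```

Call:
jog_arm(motion=[[[0,0,0.0008,0,0,0,1],[0,0,0.0016,0,0,0,1],[0,0,0.0024,0,0,0,1],[0,0,0.0024,0,0,0,1]]])

```text
clock: 15.0
position: [0.4801, -0.2456, 0.0125]
ee_rot: [-3.137, 0.165, -0.002]
force: [-0.1, 0.7, -5.5]
width: 0.606
gripper_force: 39.9
```

Call:
jog_arm(motion=[[[0,0,0.0005,0,0,0,1],[0,0,0.001,0,0,0,1],[0,0,0.0015,0,0,0,1],[0,0,0.0015,0,0,0,1]]])

```text
clock: 15.33
position: [0.4799, -0.2456, 0.0107]
ee_rot: [-3.137, 0.165, -0.001]
force: [-0.2, 0.5, -4.6]
width: 0.608
gripper_force: 39.9
```

Call:
jog_arm(motion=[[[0,0,0.0005,0,0,0,1],[0,0,0.001,0,0,0,1],[0,0,0.0015,0,0,0,1],[0,0,0.0015,0,0,0,1]]])

```text
clock: 15.67
position: [0.4799, -0.2455, 0.0092]
ee_rot: [-3.137, 0.165, -0.001]
force: [-0.2, 0.2, -5.3]
width: 0.604
gripper_force: 39.9
```

Call:
jog_arm(motion=[[[0,0,0.0005,0,0,0,1],[0,0,0.001,0,0,0,1],[0,0,0.001,0,0,0,1]]])

```text
clock: 15.92
position: [0.4799, -0.2456, 0.0083]
ee_rot: [-3.137, 0.165, -0.001]
force: [-0.1, 0.4, -5.1]
width: 0.612
gripper_force: 39.9
```

Call:
jog_arm(motion=[[[0,0,0.0005,0,0,0,1],[0,0,0.001,0,0,0,1],[0,0,0.001,0,0,0,1]]])

```text
clock: 16.17
position: [0.4799, -0.2456, 0.0073]
ee_rot: [-3.137, 0.165, -0.001]
force: [0.3, 0.2, -5.2]
width: 0.609
gripper_force: 39.9
```

Call:
jog_arm(motion=[[[0,0,0.0005,0,0,0,1],[0,0,0.001,0,0,0,1],[0,0,0.001,0,0,0,1]]])

```text
clock: 16.42
position: [0.48, -0.2456, 0.007]
ee_rot: [-3.137, 0.165, -0.002]
force: [-3.0, 1.2, 5.3]
width: 0.609
gripper_force: 39.9
```

Call:
jog_arm(motion=[[[0,0,0,0,0,0,-0.3],[0,0,0,0,0,0,-0.5],[0,0,0,0,0,0,-0.5],[0,0,-0.01,0,0,0,-0.5],[0,0,-0.04,0,0,0,-0.5],[0,0,-0.08,0,0,0,-0.5],[0,0,-0.12,0,0,0,-0.5],[0,0,-0.16,0,0,0,-0.6],[0,0,-0.18,0,0,0,-0.6],[0,0,-0.18,0,0,0,-0.6]]])

```text
clock: 17.25
position: [0.4823, -0.2471, 0.1922]
ee_rot: [3.135, -0.165, 0.015]
force: [-0.2, 0.0, -0.8]
width: 0.799
gripper_force: 0.0
```

Call:
jog_arm(motion=[[[0,0,0,0,0,0,-0.6]]])

```text
clock: 17.33
position: [0.4806, -0.2459, 0.1883]
ee_rot: [3.137, -0.165, 0.007]
force: [-0.6, -0.3, -0.3]
width: 0.802
gripper_force: 0.0
```

```bash
python3 - <<'E'
from h import *
s=observe();im=get_image("side");p=camera_params("side")
for d in silhouettes("cover_center","side"):
    x0=onz(p,d["pixel"],.01); print("cover",round(d["p"],2),d["pixel"],fit([(p,d["mask"])],(.092,.06,.012),[x0[0],x0[1],.006,.05 if d["pixel"][1]<320 else -.7],[0,1,3]))
iw=get_image("wrist");pw=camera_params("wrist")
for d in silhouettes("body_b_center","wrist"): print(d["p"],d["pixel"],d["mask"].sum(),np.round(onz(pw,d["pixel"],.039),4))
go([.39,.037,.16],Rt(.045),s)
E
```

```text
cover 0.79 [289.8, 292.1] (array([0.437927  , 0.03713435, 0.006     , 0.09085427]), np.float64(0.0819022457067371))
cover 0.75 [316.3, 361.4] (array([ 0.33080761,  0.17047262,  0.006     , -0.66501727]), np.float64(0.10424053325769389))
0.84 [105.5, 181.3] 3015 [ 0.5148 -0.0774  0.039 ]
0.6 [277.3, 149.1] 2665 [ 0.5275 -0.2491  0.039 ]
0.44 [40.6, 223.9] 1530 [0.4788 0.0016 0.039 ]
t 17.33 pos [ 0.4806 -0.2459  0.1883] shift [-0.1199 -0.2719  0.0277] rot [ 0.0007 -0.0042 -0.15  ] rows 8.0
```

Call:
jog_arm(motion=[[[-0.015,-0.034,0,0,0,-0.02,-0.6],[-0.03,-0.07,0,0,0,-0.04,-0.6],[-0.047,-0.107,0,0,0,-0.06,-0.6],[-0.063,-0.144,0,0,0,-0.08,-0.6],[-0.08,-0.181,0,0,0,-0.1,-0.6],[-0.096,-0.218,0,0,0,-0.12,-0.6],[-0.11,-0.25,0,0,0,-0.14,-0.6],[-0.12,-0.272,0,0,0,-0.15,-0.6],[-0.12,-0.272,0,0,0,-0.15,-0.6],[-0.12,-0.272,0,0,0,-0.15,-0.6]]])

```text
clock: 18.37
position: [0.3882, 0.0383, 0.1857]
ee_rot: [3.14, 0.076, -0.002]
force: [0.1, -0.9, 0.3]
width: 0.8
gripper_force: 0.0
```

```bash
python3 - <<'E'
from h import *
s=observe();im=get_image("wrist");p=camera_params("wrist")
for d in silhouettes("cover_center","wrist"):
    v,f=fit([(p,d["mask"])],(.092,.06,.012),[.438,.037,.006,.05],[0,1,3]); r=np.argwhere(d["mask"]);print(round(d["p"],2),d["pixel"],d["mask"].sum(),r.min(0),r.max(0),np.round(v,4),round(f,3))
go([.438,.037,.03],Rt(.05),s); save("w6",im)
E
```

```text
0.9 [284.7, 143.4] 5238 [ 98 255] [189 314] [0.4395 0.0328 0.006  0.0475] 0.025
0.62 [167.5, 226.3] 2806 [192 126] [264 207] [0.438 0.037 0.006 0.05 ] 1.0
t 18.37 pos [0.3882 0.0383 0.1857] shift [0.0498 0.0036 0.1556] rot [ 0.0003  0.001  -0.0019] rows 4.0
```

View pics/w6.png

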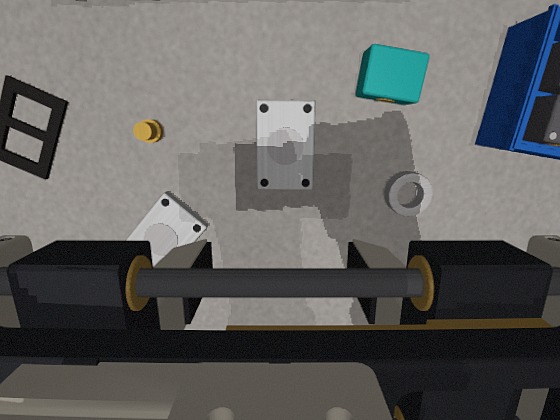

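The cover is pad up at (285,145), and the fit is tight: (0.4395, 0.033), yaw 0.047. The look-alike at (165,230) and the adapter at (147,130) are clear of the fingers. I'll descend.

Call:
jog_arm(motion=[[[0.02,0.003,0.03,0,0,0,-0.6],[0.04,0.005,0.06,0,0,0,-0.6],[0.0505,0.0065,0.095,0,0,0,-0.6],[0.0505,0.0065,0.13,0,0,0,-0.6],[0.0505,0.0065,0.155,0,0,0,-0.6],[0.0505,0.0065,0.168,0,0,0,-0.6],[0.0505,0.0065,0.168,0,0,0,-0.6],[0.0505,0.0065,0.168,0,0,0,-0.6]]])

```text
clock: 19.13
position: [0.4395, 0.0318, 0.0178]
ee_rot: [3.14, 0.067, -0.002]
force: [-0.1, -0.0, 0.7]
width: 0.799
gripper_force: 0.0
```

```bash
python3 - <<'E'
from h import *
s=observe();go([.439,.034,.002],Rt(.0475),s)
E
```

```text
t 19.13 pos [0.4395 0.0318 0.0178] shift [-0.0004 -0.0023  0.0158] rot [ 0.001   0.0015 -0.0049] rows 1.0
```

Call:
jog_arm(motion=[[[0,-0.001,0.008,0,0,-0.005,-0.6],[0,-0.001,0.013,0,0,-0.005,-0.6],[0,-0.001,0.015,0,0,-0.005,-0.6],[0,-0.001,0.015,0,0,-0.005,-0.6],[0,-0.001,0.015,0,0,-0.005,0.3],[0,-0.001,0.015,0,0,-0.005,1],[0,-0.001,0.015,0,0,-0.005,1],[0,-0.001,0.015,0,0,-0.005,1]]], force=25)

```text
clock: 19.8
position: [0.4401, 0.0344, 0.0037]
ee_rot: [-3.14, -0.079, -0.002]
force: [-0.1, 0.7, 3.5]
width: 0.648
gripper_force: 25.0
```

Call:
jog_arm(motion=[[[0,0,-0.01,0,0,0,1],[0,0,-0.03,0,0,0,1],[0,0,-0.07,0,0,0,1],[0,0,-0.11,0,0,0,1],[0,0,-0.15,0,0,0,1],[0,0,-0.15,0,0,0,1],[0,0,-0.15,0,0,0,1]]])

```text
clock: 20.38
position: [0.4412, 0.0346, 0.1555]
ee_rot: [-3.139, -0.079, -0.009]
force: [-0.6, 0.2, -2.3]
width: 0.642
gripper_force: 25.0
```

```bash
python3 - <<'E'
from h import *
s=observe();print(s["width"],s["gripper_force"],s["force"]);go([.502,-.248,.16],Rt(-.105),s)
E
```

```text
0.6418077288842414 24.996334612369537 [-0.60448585  0.20633442 -2.26933282]
t 20.38 pos [0.4412 0.0346 0.1555] shift [ 0.0466  0.2853 -0.0046] rot [-0.0017 -0.0056  0.1551] rows 7.0
```

Call:
jog_arm(motion=[[[0.006,0.035,-0.005,0,0,0.02,1],[0.012,0.073,-0.01,0,0,0.04,1],[0.018,0.112,-0.01,0,0,0.06,1],[0.025,0.152,-0.01,0,0,0.08,1],[0.032,0.192,-0.01,0,0,0.1,1],[0.038,0.23,-0.005,0,0,0.12,1],[0.044,0.262,-0.005,0,0,0.14,1],[0.0466,0.285,-0.005,0,-0.005,0.155,1],[0.0466,0.285,-0.005,0,-0.005,0.155,1],[0.0466,0.285,-0.005,0,-0.005,0.155,1]]])

```text
clock: 21.22
position: [0.4992, -0.2492, 0.1564]
ee_rot: [-3.137, 0.169, 0.012]
force: [0.5, 0.1, -1.9]
width: 0.649
gripper_force: 25.0
```

Call:
jog_arm(motion=[[[0,0,0,0,0,0,1],[0,0,0,0,0,0,1]]])

```text
clock: 21.38
position: [0.5, -0.2464, 0.1574]
ee_rot: [-3.136, 0.162, 0.01]
force: [0.4, 0.9, -2.1]
width: 0.649
gripper_force: 25.0
```

```bash
python3 - <<'E'
from h import *
s=observe();go([.5025,-.2475,.05],Rt(-.105),s)
iw=get_image("wrist");p=camera_params("wrist");R0=R.from_rotvec(s["ee_rot"])
# far edge of held cover: predicted rows for bottom/top edge, vs brightness profile
for xo in(0,.003,-.003): print(xo,np.round(proj(p,s["position"]+R0.apply([[.046+xo,.015,.0015],[.046+xo,.015,-.0105]])),1).tolist())
for c in(265,292): print(c,[int(v) for v in iw[150:215,c].mean(1)])
X=R.from_euler("z",-.105).apply([[.054,0,.055],[.059,0,.055]])+[.502,-.2475,.005]; print("rim",np.round(proj(p,X)))
E
```

```text
t 21.38 pos [ 0.5    -0.2464  0.1574] shift [0.0032 0.001  0.1074] rot [-0.0009  0.0061  0.0018] rows 3.0
0 [[307.2, 173.8], [309.4, 177.4]]
0.003 [[307.3, 167.9], [309.5, 171.1]]
-0.003 [[307.0, 179.7], [309.2, 183.7]]
265 [65, 67, 65, 63, 66, 62, 64, 67, 66, 63, 65, 64, 66, 62, 66, 66, 63, 64, 68, 65, 64, 66, 70, 63, 64, 57, 66, 96, 94, 102, 121, 129, 132, 136, 141, 139, 137, 137, 139, 138, 137, 137, 138, 139, 139, 136, 137, 137, 136, 135, 138, 140, 138, 139, 135, 137, 137, 138, 136, 135, 139, 136, 138, 136, 135]
292 [73, 80, 79, 76, 76, 61, 63, 62, 65, 66, 66, 67, 63, 62, 64, 67, 63, 64, 67, 66, 63, 66, 64, 61, 64, 62, 66, 99, 91, 101, 132, 151, 155, 155, 137, 137, 137, 139, 141, 136, 136, 138, 138, 138, 139, 138, 136, 139, 138, 137, 136, 140, 138, 139, 138, 139, 137, 137, 137, 137, 138, 138, 136, 136, 137]
rim [[280. 143.]
 [280. 137.]]
```

Call:
jog_arm(motion=[[[0.0045,0.001,0.03,0,0.006,0.002,1],[0.0045,0.001,0.06,0,0.006,0.002,1],[0.0045,0.001,0.085,0,0.006,0.002,1],[0.0045,0.001,0.1,0,0.006,0.002,1],[0.0045,0.001,0.107,0,0.006,0.002,1],[0.0045,0.001,0.109,0,0.006,0.002,1],[0.0045,0.001,0.11,0,0.006,0.002,1],[0.0045,0.001,0.111,0,0.006,0.002,1],[0.0045,0.001,0.111,0,0.006,0.002,1],[0.0045,0.001,0.111,0,0.006,0.002,1]]])

```text
clock: 22.27
position: [0.505, -0.2497, 0.0483]
ee_rot: [3.136, -0.168, 0.005]
force: [0.0, 0.2, -1.6]
width: 0.648
gripper_force: 25.0
```

Call:
jog_arm(motion=[[[0,0,0.001,0,0,0,1],[0,0,0.002,0,0,0,1],[0,0,0.002,0,0,0,1]]])

```text
clock: 22.52
position: [0.5044, -0.2495, 0.0454]
ee_rot: [3.137, -0.168, 0.003]
force: [-0.7, -0.0, -1.8]
width: 0.649
gripper_force: 25.0
```

Call:
jog_arm(motion=[[[0,0,0.0007,0,0,0,1],[0,0,0.0014,0,0,0,1],[0,0,0.0014,0,0,0,1]]])

```text
clock: 22.77
position: [0.5043, -0.2495, 0.0438]
ee_rot: [3.137, -0.168, 0.002]
force: [-0.2, -0.1, -1.8]
width: 0.65
gripper_force: 25.0
```

Call:
jog_arm(motion=[[[0,0,0.0005,0,0,0,1],[0,0,0.001,0,0,0,1],[0,0,0.001,0,0,0,1]]])

```text
clock: 23.02
position: [0.5043, -0.2495, 0.0428]
ee_rot: [3.137, -0.168, 0.002]
force: [0.2, -0.6, -2.3]
width: 0.648
gripper_force: 25.0
```

Call:
jog_arm(motion=[[[0,0,0.0005,0,0,0,1],[0,0,0.001,0,0,0,1],[0,0,0.001,0,0,0,1]]])

```text
clock: 23.27
position: [0.5044, -0.2495, 0.0427]
ee_rot: [3.137, -0.168, 0.003]
force: [-2.5, 1.4, 9.2]
width: 0.646
gripper_force: 25.0
```

Call:
jog_arm(motion=[[[0,0,0.0004,0,0,0,1],[0,0,0.0008,0,0,0,1],[0,0,0.0008,0,0,0,1]]])

```text
clock: 23.52
position: [0.5045, -0.2495, 0.0427]
ee_rot: [-3.137, 0.168, -0.004]
force: [-6.2, 3.6, 19.8]
width: 0.651
gripper_force: 25.0
```

Call:
jog_arm(motion=[[[0,0,-0.0012,0,0,0,1],[0,0,-0.0012,0,0,0,-0.45],[0,0,-0.0012,0,0,0,-0.5],[0,0,-0.0012,0,0,0,-0.5],[0,0,-0.01,0,0,0,-0.5],[0,0,-0.04,0,0,0,-0.5],[0,0,-0.08,0,0,0,-0.5],[0,0,-0.12,0,0,0,-0.6],[0,0,-0.14,0,0,0,-0.7],[0,0,-0.14,0,0,0,-0.8]]])

```text
clock: 24.35
position: [0.5067, -0.251, 0.1869]
ee_rot: [3.134, -0.169, 0.016]
force: [1.2, -0.6, -0.4]
width: 0.871
gripper_force: 0.0
```

Call:
jog_arm(motion=[[[0,0,0,0,0,0,-0.8]]])

```text
clock: 24.43
position: [0.505, -0.2498, 0.183]
ee_rot: [3.136, -0.168, 0.008]
force: [-0.8, -0.3, -0.3]
width: 0.895
gripper_force: 0.0
```

```bash
python3 - <<'E'
from h import *
s=observe();iw=get_image("wrist");p=camera_params("wrist")
for d in silhouettes("cover_center","wrist"): print(d["p"],d["pixel"],d["mask"].sum(),np.round(onz(p,d["pixel"],.051),4))
im=get_image("side");q=camera_params("side")
for d in silhouettes("cover_center","side"): print(d["p"],d["pixel"],d["mask"].sum(),np.round(onz(q,d["pixel"],.051),4))
for d in silhouettes("gasket_center","side")[:2]:
    h=cv2.convexHull(np.argwhere(d["mask"])[:,::-1].astype(np.int32)); m=np.zeros((420,560),np.uint8); cv2.fillPoly(m,[h],1)
    print(d["p"],fit([(q,m>0)],(.09,.066,.005),[.446,.315,.0025,-.38],[0,1,3]))
go([.39,.30,.19],Rt(-.38),s)
E
```

```text
0.94 [280.2, 200.0] 5886 [ 0.507  -0.2513  0.051 ]
0.83 [317.2, 193.1] 706 [ 0.4981 -0.2324  0.051 ]
0.6 [315.7, 363.2] 1533 [0.3151 0.1993 0.051 ]
0.64 (array([ 0.44433987,  0.31504584,  0.0025    , -0.37125979]), np.float64(0.025507886025832427))
0.53 (array([ 0.446 ,  0.315 ,  0.0025, -0.38  ]), np.float64(1.0))
t 24.43 pos [ 0.505  -0.2498  0.183 ] shift [-0.173  -0.5344 -0.0083] rot [ 1.00e-04 -5.00e-03  2.73e-01] rows 14.0
```

Call:
jog_arm(motion=[[[-0.011,-0.036,-0.005,0,0,0.02,-0.8],[-0.022,-0.075,-0.008,0,0,0.04,-0.8],[-0.034,-0.114,-0.008,0,0,0.06,-0.8],[-0.046,-0.153,-0.008,0,0,0.08,-0.8],[-0.058,-0.192,-0.008,0,0,0.1,-0.8],[-0.07,-0.231,-0.008,0,0,0.12,-0.8],[-0.082,-0.27,-0.008,0,0,0.14,-0.8],[-0.094,-0.309,-0.008,0,0,0.16,-0.8],[-0.106,-0.348,-0.008,0,0,0.18,-0.8],[-0.118,-0.387,-0.008,0,0,0.2,-0.8]]])

```text
clock: 25.52
position: [0.427, 0.1495, 0.1883]
ee_rot: [3.104, -0.482, 0.001]
force: [1.4, -0.3, 0.6]
width: 0.901
gripper_force: 0.0
```

```bash
python3 - <<'E'
from h import *
go([.394,.333,.19],Rt(-.375))
E
```

```text
t 25.52 pos [0.427  0.1495 0.1883] shift [-0.0871 -0.1648 -0.0019] rot [ 0.0007 -0.0009  0.0667] rows 5.0
```

Call:
jog_arm(motion=[[[-0.017,-0.033,0,0,0,0.015,-0.8],[-0.035,-0.067,0,0,0,0.03,-0.8],[-0.053,-0.1,0,0,0,0.045,-0.8],[-0.07,-0.134,0,0,0,0.06,-0.8],[-0.087,-0.165,0,0,0,0.067,-0.8],[-0.087,-0.165,0,0,0,0.067,-0.8],[-0.087,-0.165,0,0,0,0.067,-0.8],[-0.087,-0.165,0,0,0,0.067,-0.8]]])

```text
clock: 26.18
position: [0.3949, 0.3306, 0.1879]
ee_rot: [3.085, -0.583, 0.002]
force: [0.4, -1.3, 0.6]
width: 0.904
gripper_force: 0.0
```

```bash
python3 - <<'E'
from h import *
s=observe();im=get_image("wrist");p=camera_params("wrist")
for d in silhouettes("gasket_center","wrist"):
    h=cv2.convexHull(np.argwhere(d["mask"])[:,::-1].astype(np.int32)); m=np.zeros((420,560),np.uint8); cv2.fillPoly(m,[h],1);r=np.argwhere(d["mask"])
    v,f=fit([(p,m>0)],(.09,.066,.005),[.445,.313,.0025,-.375],[0,1,3]);print(round(d["p"],2),d["pixel"],d["mask"].sum(),r.min(0),r.max(0),np.round(v,4),round(f,3))
    go([*v[:2],.02],Rt(v[3]),s)
E
```

```text
0.96 [278.5, 143.9] 3265 [ 99 247] [185 309] [ 0.4447  0.3112  0.0025 -0.3877] 0.021
t 26.18 pos [0.3949 0.3306 0.1879] shift [ 0.0532 -0.0004  0.168 ] rot [ 0.0019 -0.0014  0.0138] rows 5.0
```

Call:
jog_arm(motion=[[[0.015,0,0.035,0,0,0.014,-0.8],[0.03,0,0.07,0,0,0.014,-0.8],[0.045,0,0.105,0,0,0.014,-0.8],[0.0532,-0.0004,0.14,0,0,0.014,-0.8],[0.0532,-0.0004,0.16,0,0,0.014,-0.8],[0.0532,-0.0004,0.17,0,0,0.014,-0.8],[0.0532,-0.0004,0.17,0,0,0.014,-0.8],[0.0532,-0.0004,0.17,0,0,0.014,-0.8]]])

```text
clock: 26.95
position: [0.4453, 0.3119, 0.0193]
ee_rot: [3.082, -0.607, 0.002]
force: [0.0, 0.2, 0.6]
width: 0.9
gripper_force: 0.0
```

```bash
python3 - <<'E'
from h import *
go([.4447,.3112,.001],Rt(-.3877))
E
```

```text
t 26.95 pos [0.4453 0.3119 0.0193] shift [-0.0003  0.0009  0.0183] rot [-0.0001 -0.0016 -0.0012] rows 1.0
```

Call:
jog_arm(motion=[[[0,0,0.01,0,0,0,-0.8],[0,0,0.015,0,0,0,-0.8],[0,0,0.017,0,0,0,-0.8],[0,0,0.017,0,0,0,-0.8],[0,0,0.017,0,0,0,-0.8]]])

```text
clock: 27.37
position: [0.4451, 0.3126, 0.0021]
ee_rot: [-3.083, 0.605, -0.003]
force: [-0.5, -0.4, 0.9]
width: 0.902
gripper_force: 0.0
```

Call:
jog_arm(motion=[[[0,0,0,0,0,0,0],[0,0,0,0,0,0,1],[0,0,0,0,0,0,1],[0,0,0,0,0,0,1],[0,0,0,0,0,0,1]]], force=10)

```text
clock: 27.78
position: [0.4452, 0.3125, 0.002]
ee_rot: [-3.082, 0.606, -0.003]
force: [-1.1, -0.6, 1.9]
width: 0.713
gripper_force: 10.0
```

Call:
jog_arm(motion=[[[0,0,-0.01,0,0,0,1],[0,0,-0.03,0,0,0,1],[0,0,-0.07,0,0,0,1],[0,0,-0.11,0,0,0,1],[0,0,-0.15,0,0,0,1],[0,0,-0.15,0,0,0,1],[0,0,-0.15,0,0,0,1]]])

```text
clock: 28.37
position: [0.4462, 0.3135, 0.1551]
ee_rot: [-3.078, 0.605, -0.008]
force: [-0.2, -0.1, -2.3]
width: 0.72
gripper_force: 10.0
```

```bash
python3 - <<'E'
from h import *
s=observe();print(s["width"],s["gripper_force"]);go([.503,-.249,.15],Rt(-.105),s)
E
```

```text
0.719704046820572 9.992423504590988
t 28.37 pos [0.4462 0.3135 0.1551] shift [0.2655 0.4991 0.0035] rot [-0.0048 -0.0048 -0.2832] rows 14.0
```

Call:
jog_arm(motion=[[[0.017,0.033,0,0,0,-0.02,1],[0.036,0.067,0,0,0,-0.04,1],[0.055,0.103,0,0,0,-0.06,1],[0.074,0.139,0,0,0,-0.08,1],[0.093,0.175,0,0,0,-0.1,1],[0.112,0.211,0,0,0,-0.12,1],[0.131,0.247,0,0,0,-0.14,1],[0.15,0.283,0,0,0,-0.16,1],[0.17,0.319,0,0,0,-0.18,1],[0.188,0.354,0,0,0,-0.2,1]]])

```text
clock: 29.2
position: [0.4839, -0.0885, 0.1514]
ee_rot: [3.127, -0.294, -0.0]
force: [0.4, 0.6, -0.1]
width: 0.715
gripper_force: 10.0
```

Call:
jog_arm(motion=[[[0,0,0,0,0,0,1],[0,0,0,0,0,0,1]]])

```text
clock: 29.37
position: [0.4838, -0.0891, 0.1513]
ee_rot: [3.126, -0.304, -0.001]
force: [-0.6, 1.7, -0.4]
width: 0.712
gripper_force: 10.0
```

```bash
python3 - <<'E'
from h import *
s=observe();print(s["width"],s["gripper_force"]);go([.503,-.249,.15],Rt(-.105),s)
E
```

```text
0.711683435882377 9.992386400699615
t 29.37 pos [ 0.4838 -0.0891  0.1513] shift [0.0496 0.1532 0.0014] rot [ 0.0011  0.0003 -0.0888] rows 4.0
```

Call:
jog_arm(motion=[[[0.011,0.035,0,0,0,-0.022,1],[0.024,0.073,0,0,0,-0.045,1],[0.036,0.112,0,0,0,-0.067,1],[0.046,0.142,0,0,0,-0.089,1],[0.0496,0.153,0,0,0,-0.089,1],[0.0496,0.153,0,0,0,-0.089,1],[0.0496,0.153,0,0,0,-0.089,1],[0.0496,0.153,0,0,0,-0.089,1]]])

```text
clock: 30.03
position: [0.5051, -0.2431, 0.1516]
ee_rot: [-3.137, 0.151, -0.001]
force: [0.7, 0.1, 0.3]
width: 0.713
gripper_force: 10.0
```

```bash
python3 - <<'E'
from h import *
s=observe();go([.503,-.249,.06],Rt(-.105),s)
iw=get_image("wrist");p=camera_params("wrist");R0=R.from_rotvec(s["ee_rot"])
for xo in(0,.003,-.003): print(xo,np.round(proj(p,s["position"]+R0.apply([[.045+xo,0.01,.002],[.045+xo,.01,-.003]])),1)[:,1].tolist())
for c in(268,292): print(c,[int(v) for v in iw[130:205,c].mean(1)])
for d in silhouettes("gasket_center","wrist"): r=np.argwhere(d["mask"]);print(d["p"],r.min(0),r.max(0))
X=R.from_euler("z",-.105).apply([[.054,0,.055],[.059,0,.055],[.046,0,.046]])+[.502,-.2475,.005]; print("rim, cover edge",np.round(proj(p,X)))
E
```

```text
t 30.03 pos [ 0.5051 -0.2431  0.1516] shift [-0.0016  0.0062  0.0916] rot [-0.0014 -0.0003  0.0085] rows 3.0
0 [175.5, 177.0]
0.003 [169.6, 170.9]
-0.003 [181.3, 183.0]
268 [177, 180, 180, 181, 179, 181, 187, 123, 132, 132, 135, 120, 49, 49, 87, 167, 99, 104, 103, 102, 106, 107, 62, 42, 50, 62, 64, 96, 123, 145, 148, 148, 149, 148, 149, 152, 152, 154, 156, 154, 148, 148, 149, 148, 146, 147, 153, 157, 7, 17, 29, 26, 28, 26, 32, 25, 29, 27, 33, 24, 29, 27, 21, 27, 28, 37, 27, 31, 26, 26, 34, 22, 24, 25, 76]
292 [184, 183, 181, 180, 183, 187, 127, 132, 128, 129, 132, 118, 42, 48, 65, 166, 103, 103, 102, 104, 106, 106, 86, 89, 58, 52, 68, 78, 111, 141, 146, 150, 148, 148, 147, 149, 148, 149, 150, 147, 147, 149, 150, 147, 150, 149, 154, 116, 1, 29, 38, 32, 33, 29, 28, 32, 29, 29, 26, 32, 28, 27, 26, 25, 30, 27, 29, 26, 29, 27, 25, 23, 27, 37, 98]
0.82 [177 213] [324 344]
rim, cover edge [[285. 151.]
 [285. 144.]
 [285. 160.]]
```

Call:
jog_arm(motion=[[[-0.0006,0.0065,0.03,0,0,0.0085,1],[-0.0006,0.0065,0.06,0,0,0.0085,1],[-0.0006,0.0065,0.078,0,0,0.0085,1],[-0.0006,0.0065,0.088,0,0,0.0085,1],[-0.0006,0.0065,0.092,0,0,0.0085,1],[-0.0006,0.0065,0.094,0,0,0.0085,1],[-0.0006,0.0065,0.094,0,0,0.0085,1],[-0.0006,0.0065,0.094,0,0,0.0085,1]]])

```text
clock: 30.8
position: [0.5048, -0.2525, 0.0592]
ee_rot: [3.136, -0.168, 0.005]
force: [0.1, -0.1, -0.5]
width: 0.715
gripper_force: 10.0
```

Call:
jog_arm(motion=[[[0,0,0.001,0,0,0,1],[0,0,0.002,0,0,0,1],[0,0,0.002,0,0,0,1]]])

```text
clock: 31.05
position: [0.5042, -0.2525, 0.0565]
ee_rot: [3.137, -0.169, 0.004]
force: [-0.7, -0.7, -0.2]
width: 0.714
gripper_force: 10.0
```

Call:
jog_arm(motion=[[[0,-0.002,0.0007,0,0,0,1],[0,-0.002,0.0014,0,0,0,1],[0,-0.002,0.0014,0,0,0,1]]])

```text
clock: 31.3
position: [0.5042, -0.2502, 0.0547]
ee_rot: [3.137, -0.168, 0.002]
force: [-0.0, -0.9, -0.9]
width: 0.711
gripper_force: 10.0
```

Call:
jog_arm(motion=[[[0,0,0.0006,0,0,0,1],[0,0,0.0012,0,0,0,1],[0,0,0.0012,0,0,0,1]]])

```text
clock: 31.55
position: [0.5041, -0.2504, 0.0534]
ee_rot: [3.137, -0.169, 0.002]
force: [0.1, -1.7, 0.1]
width: 0.716
gripper_force: 10.0
```

Call:
jog_arm(motion=[[[0,0,0.0005,0,0,0,1],[0,0,0.001,0,0,0,1],[0,0,0.001,0,0,0,1]]])

```text
clock: 31.8
position: [0.5042, -0.2505, 0.053]
ee_rot: [3.137, -0.169, 0.003]
force: [-0.8, 1.1, 5.6]
width: 0.718
gripper_force: 10.0
```

Contact. I'll release and lift clear.

Call:
jog_arm(motion=[[[0,0,0,0,0,0,-0.55],[0,0,0,0,0,0,-0.65],[0,0,0,0,0,0,-0.65],[0,0,0,0,0,0,-0.65],[0,0,-0.01,0,0,0,-0.65],[0,0,-0.04,0,0,0,-0.65],[0,0,-0.08,0,0,0,-0.65],[0,0,-0.12,0,0,0,-0.65],[0,0,-0.16,0,0,0,-0.65],[0,0,-0.16,0,0,0,-0.65]]])

```text
clock: 32.63
position: [0.5074, -0.2524, 0.2212]
ee_rot: [3.133, -0.17, 0.021]
force: [2.0, 0.5, 0.6]
width: 0.826
gripper_force: 0.0
```

Call:
jog_arm(motion=[[[-0.03,0,0,0,0,0,-0.65],[-0.06,0,0,0,0,0,-0.65],[-0.08,0,0,0,0,0,-0.65],[-0.08,0,0,0,0,0,-0.65],[-0.08,0,0,0,0,0,-0.65]]])

```text
clock: 33.05
position: [0.4238, -0.2419, 0.2133]
ee_rot: [3.137, -0.17, 0.005]
force: [0.0, 0.1, -0.5]
width: 0.829
gripper_force: 0.0
```

```bash
python3 - <<'E'
from h import *
iw=get_image("wrist");im=get_image("side")
save("w7",np.hstack([cv2.resize(iw[0:270,100:460],(400,300)),cv2.resize(im[100:325,170:470],(400,300),interpolation=cv2.INTER_CUBIC)]))
E
```

```text
(no output)
```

View pics/w7.png

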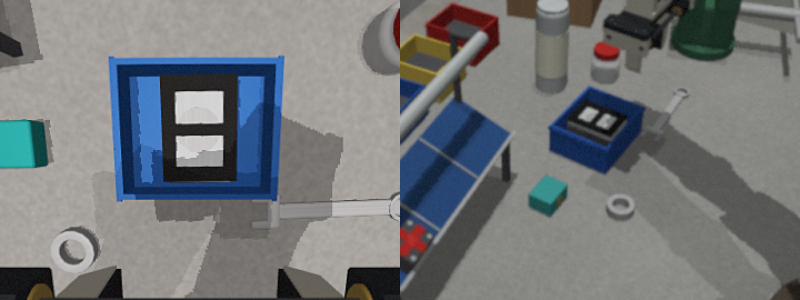

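The wrist view shows the gasket flat and centred on the cover at (199,128), inside the box walls. The side view agrees, with the reject still in its lane at (415,240) and the bystanders where they were. Handing in.

```bash
python3 -c "
from cell import *
print(sign_off())"
```

```text
the job is handed in; nothing more can be done
None
```

The kit is packed in the blue box and handed in at about 33 s: both plain valve bodies are flat on the floor, bore up, with the cover across them and the gasket on top. The reject and the things around the box look undisturbed in the last pictures.

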